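Empty the red-capped spacer canister into its tray and screw the cap back down

TASK

Two bench canisters with twist caps hang in tipping stands. Unscrew the cap of the red-capped one with the canister upright, anticlockwise until it stops, then tip that canister right over by its side lever so that both brass spacers drop into the steel tray under it. Swing the canister back upright, screw the red cap fully back down, and let go.

Things in the scene. Friction and masses are not known exactly. Their poses are not given: they have to be found in the camera images.
- red_cap_grip (a point): Grip point of the red cap: on its turning axis, 22 mm above its disc (66 mm diameter, 8 mm thick). On the disc stands a red bar 42 mm long, 14 mm thick, 33 mm high; its top is 11 mm above this point. x runs along the bar, y across it, z up along the canister. 200 mm above the table with canister upright and cap shut. The like stand with a blue cap is not part of the job.
- red_cap (a joint): Turn of the red cap on its captive coarse screw, rad: 0 = screwed fully down, 1.4 = unscrewed to its stop, anticlockwise seen from above. It rises evenly with the turn, 20 mm over 1.4 rad, opening a gap all round under it (it does not come off): a gripper holding the bar must rise and sink with it. Light to turn (0.05 N m); stays where it is left.
- red_lever (a point): Middle of the round black grip pin (14 mm diameter, 56 mm long, outer 50 mm free to pinch from above) of the tipping lever. The pin is level, parallel to the tipping axis, 75 mm from it, and 95 mm to the stand's left of the canister's centre. Canister upright: 68 mm behind (away from the pouring side) and 32 mm above the axis. The pin can turn between the fingers.
- red_canister (a joint): Tipping angle of the red-capped canister (clear, 62 mm diameter, 80 mm tall), rad: 0 = upright at its stop, 2.3 = tipped right over at its other stop. The tipping axis is level, 125 mm above the table. Tipping carries the lever pin over the top to the pouring side, at 2.3 to 68 mm ahead of and 30 mm above the axis. Friction (0.12 N m) holds it where it is left.
- red_tray (a point): Centre of the inner floor of the steel tray fixed under the red-capped canister, 6 mm above the table; inside 180 mm long, 72 mm wide, walls to 42 mm above the table. x points in the pouring direction, y to the stand's left, where the lever is, z up. The tipping axis runs along this y, above the point 35 mm behind (-x) this one.
- spacer1_center (a point): Centre of a brass spacer, a cylinder 12 mm in diameter and 12 mm long; at the start inside the red-capped canister.
- spacer2_center (a point): Centre of the other brass spacer, the same; at the start inside the red-capped canister.

How it is judged:
On the way, in this order (a step that is already met when the one before it is completed fails the run):
1. the red cap is unscrewed (turned past 1.1 rad) while its canister is upright (within 0.2 rad) (value of joint red_cap above 1.1 rad and value of joint red_canister below 0.2 rad), for 0.1 s.
2. the red-capped canister is tipped over and both brass spacers lie in its tray (value of joint red_canister above 1.7 rad and x of spacer1_center in the frame of red_tray between -0.09 and 0.09 m and y of spacer1_center in the frame of red_tray between -0.036 and 0.036 m and z of each of spacer1_center, spacer2_center in the frame of red_tray below 0.03 m and x of spacer2_center in the frame of red_tray between -0.09 and 0.09 m and y of spacer2_center in the frame of red_tray between -0.036 and 0.036 m), for 0.1 s.
At the end, for the whole second after the job is handed in: Both brass spacers lie in the tray of the red-capped stand, the red-capped canister hangs upright (within 0.17 rad of its stop) and still, and the red cap is screwed back down (within 0.17 rad of shut) (x of spacer1_center in the frame of red_tray between -0.09 and 0.09 m and y of spacer1_center in the frame of red_tray between -0.036 and 0.036 m and z of each of spacer1_center, spacer2_center in the frame of red_tray below 0.03 m and x of spacer2_center in the frame of red_tray between -0.09 and 0.09 m and y of spacer2_center in the frame of red_tray between -0.036 and 0.036 m and value of joint each of red_cap, red_canister below 0.17 rad and velocity of joint red_canister below 0.1 rad/s); the robot touches nothing.
It also fails if it takes over 72 s, if anything falls off the work surface, if the arm or the gripper's body presses on something with over 40 N, if the wrist force passes 120 N, or if a joint passes its speed limit or range.

ROBOT

A 6-joint arm with a two-finger parallel gripper is mounted at the origin on the work surface. World frame = base frame: x ahead of the robot, y to its left, z up, the work surface at z = 0. Lengths are in m, angles in rad, forces in N, time in s.
With the tool pointing down it reaches from about 0.375 to 0.9 m from the base axis. Payload 3.1 kg.
Tool frame: the origin (TCP) lies at the centre of the arm's flange, where the gripper is bolted on; the fingertips stand 173 mm ahead of it and the grasp point (between the pads) lies 155 mm ahead of it; z points along the fingers, y is the line along which they close (so a half turn about z gives the same grasp; the last joint's range is limited). The gripper opens to 85 mm and grips with 20 to 120 N. Pads are 22 mm wide; open, the fingers measure 114 mm over their backs; the gripper's body (76 mm by 85 mm) begins 54 mm behind the grasp point. The pads swing forward as they close: fully open they stand 13 mm farther back than shut.
Start: joints at [1.014, 0.527, 1.433, -0, 1.181, -0.178], TCP at [0.231, 0.581, 0.405] pointing down, gripper open.
Joint ranges: [-3.08, 3.08], [-0.75, 2.2], [0.22, 2.44], [-1.43, 4.57], [0, 2.65], [-2.85, 2.85]. Speed limits (rad/s): [2.79, 2.79, 3.14, 3.14, 3.14, 3.14].

INTERFACE

Orientations are given as a unit quaternion [x, y, z, w].
In Python, from plant import * gives the robot as it stands. Calls block until the motion is done:
- move_to(position, orientation): joint-space move of the TCP to a pose.
- move_linear(position, frame=None, speed=0.15, max_force=None): straight line of the TCP; frame=None keeps the orientation; speed is the mean speed in m/s. With max_force (N) it stops when the force on the tool has changed by that much, and returns True; else False.
- move_joints(angles): joint-space move.
- gripper_to(opening, force=None): finger opening in m; force is the grip in N (None keeps the last); returns when the fingers have stopped.
- wait(seconds).
- solve_ik(position, orientation): joint angles nearest the present ones, or None.
- observe(): the state.
- get_image(name): name is "scene" or "top" or "wrist"; returns the picture (400x640x3 uint8, red, green, blue); there is no depth.
- camera_model(name): a dict with "mtx" (3x3 intrinsics, pixels), "position" and "attitude" of the camera in the world. Camera axes: x right, y up, looking along -z (the intrinsics and any distortion apply to the point x, -y, -z); pixel columns grow to the right and rows downward; lengths in m; the calibration is good to about 2 mm. A picture is of the moment at which its call begins: read the wrist's pose just before it. camera_model takes no time and is no camera call; for the wrist camera it gives the pose at the moment of the call.
A pose or a line that the arm cannot do raises PlanningError and nothing moves.
- hand_in(): hands the job in; it is judged then, once.
Trained networks look in the newest picture that a camera, given by its name, has taken for a name from the list of things; names that differ only in an ending like _2 or _b are one class to them, and where a whole thing is asked for, a point or a joint stands for the part that bears it (a point fixed in the world has none). Each returns a list of dicts, best first, with "conf" (0 to 1); they miss things now and then, are a little off and sometimes report something else, mostly with a low value. They report only what shows in the picture. A call takes as long as a camera call.
- look_for(name, camera): "box" ([centre column, centre row, width, height] in pixels, round what is visible of it).
- cut_out(name, camera): "pixels" (400x640 bool, what is visible of it) and "box" ([centre column, centre row, width, height] in pixels, round what is visible of it).
- pinpoint(name, camera): "uv" ([column, row] in pixels: a listed point, or the origin of a listed thing).
The state is a dict: "clock": time; "joints": joint angles; "qvel": joint speeds; "effort": joint torques, N m; "ee_pos": TCP position; "eef_rot": TCP orientation; "force": force on the tool from outside, world axes, zero at the start; "torque": the same for the moment, N m; "opening": finger opening in m; "grip_force": force on a finger pad.
Only numpy, scipy, OpenCV 4.12 (cv2) and the standard library are available. Lean on these libraries where they do the work, as an engineer would, in place of code of your own. Each camera call takes 0.05 s, during which the arm holds its last target. There are 200 camera calls.

## Working session

There is one attempt and no reset: what is moved stays moved. The work goes in short steps, each a Python script; the robot and the scene stay as the last script left them, time stands still between calls to the robot, and variables do not carry over. Pictures are saved under pics/ and viewed, at most 13 in all, crops included, and the job is handed in when it is done.

```bash
ls; mkdir -p pics; python3 - <<'E'
from plant import *
import cv2
for c in ("scene","top"):
    im=get_image(c); cv2.imwrite(f"pics/{c}0.png",im[:,:,::-1])
    m=camera_model(c); print(c,m)
    for n in ("red_cap_grip","red_lever","red_tray"):
        print(n,[(d["uv"],round(d["conf"],2)) for d in pinpoint(n,c)])
print(observe())
E
```

```text
pics
scene {'mtx': array([[509.46826279,   0.        , 315.0487951 ],
       [  0.        , 509.46826279, 197.73650248],
       [  0.        ,   0.        ,   1.        ]]), 'position': array([0.89955624, 0.49258301, 0.88069333]), 'attitude': array([0.10580468, 0.30981178, 0.88779865, 0.32347423])}
red_cap_grip [([248.6, 121.9], 0.69)]
red_lever [([310.0, 143.0], 0.56)]
red_tray [([247.3, 195.3], 0.93)]
top {'mtx': array([[516.91595844,   0.        , 316.23708583],
       [  0.        , 516.91595844, 201.08431177],
       [  0.        ,   0.        ,   1.        ]]), 'position': array([0.47284247, 0.01881026, 1.07561339]), 'attitude': array([ 0.02042669, -0.01095839, -0.69859566,  0.71514108])}
red_cap_grip [([418.2, 184.2], 0.73)]
red_lever [([371.0, 232.8], 0.69)]
red_tray [([402.3, 174.2], 0.73)]
{'clock': 0.4, 'joints': array([ 1.01352277e+00,  5.27623456e-01,  1.43282841e+00, -5.38904485e-05,
        1.18135711e+00, -1.78484238e-01]), 'qvel': array([ 0.00108134, -0.00105338, -0.00070791,  0.00052099, -0.00214046,
       -0.00126291]), 'effort': array([-2.88662623e-04, -4.41801310e+01, -1.78090650e+01, -2.06898249e-04,
        3.29302908e-03,  1.07918240e-06]), 'ee_pos': array([0.2310653, 0.5806655, 0.4045935]), 'eef_rot': array([ 1.88254361e-01,  9.82120300e-01, -1.09889509e-04, -1.56402791e-05]), 'force': array([-0.55301572, -0.14850543, -0.70735089]), 'torque': array([-0.00117985, -0.04044652, -0.09097517]), 'grip_force': 0.0, 'opening': 0.08547137409354175}
```

View pics/scene0.png

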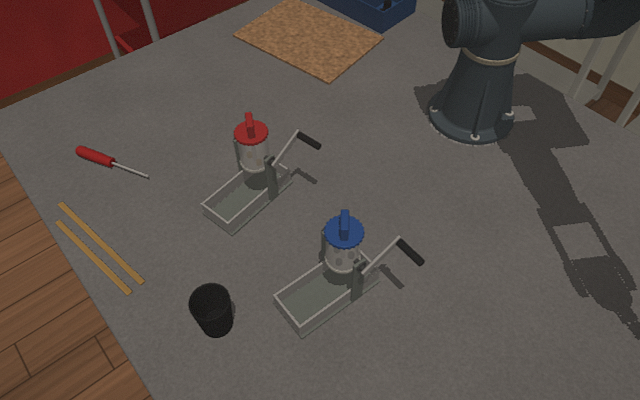

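View pics/top0.png

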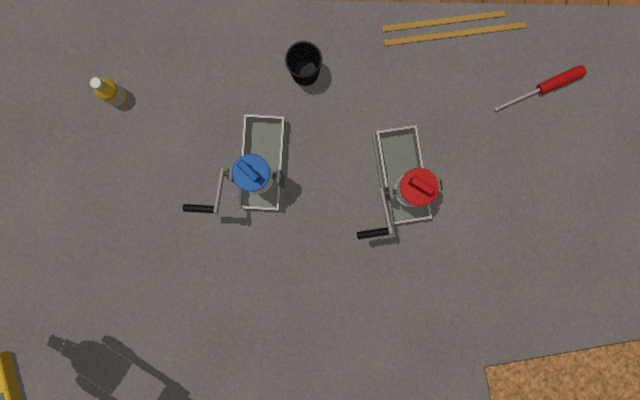

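```bash
cat > h.py <<'E'
from plant import *
import numpy as np, cv2
from scipy.spatial.transform import Rotation as R
def ray(m,uv):
    K=m["mtx"]; p=np.linalg.solve(K,[uv[0],uv[1],1])
    d=R.from_quat(m["attitude"]).apply([p[0],-p[1],-p[2]]); return np.array(m["position"]),d/np.linalg.norm(d)
def atz(m,uv,z):
    o,d=ray(m,uv); return o+d*(z-o[2])/d[2]
def tri(rs):
    A=sum(np.eye(3)-np.outer(d,d) for o,d in rs); b=sum((np.eye(3)-np.outer(d,d))@o for o,d in rs)
    x=np.linalg.solve(A,b); return x,[np.linalg.norm((np.eye(3)-np.outer(d,d))@(x-o)) for o,d in rs]
E
python3 - <<'E'
from h import *
P=dict(grip=([248.6,121.9],[418.2,184.2],.2),lever=([310,143],[371,232.8],.157),tray=([247.3,195.3],[402.3,174.2],.006))
s,t=camera_model("scene"),camera_model("top")
for n,(a,b,z) in P.items(): print(n,tri([ray(s,a),ray(t,b)]),atz(s,a,z),atz(t,b,z))
E
```

```text
grip (array([ 0.54509304, -0.14066225,  0.20925286]), [np.float64(0.002084331207651656), np.float64(0.002084331207651881)]) [ 0.54164206 -0.1510335   0.2       ] [ 0.54421181 -0.14100654  0.2       ]
lever (array([ 0.45913248, -0.06685947,  0.15274447]), [np.float64(0.0004234275124245948), np.float64(0.00042342751242465136)]) [ 0.46140367 -0.0632958   0.157     ] [ 0.4595121  -0.06674368  0.157     ]
tray (array([ 0.57891717, -0.14194619,  0.01143041]), [np.float64(0.0007474914844026507), np.float64(0.0007474914844025014)]) [ 0.57638648 -0.14534902  0.006     ] [ 0.58004574 -0.1432529   0.006     ]
```

The red stand is at top-view (402,175), with its cap at (418,187), its pin at (374,233) and its tray pouring up the picture (+x). The scene view agrees. Next I'll measure from close by with the wrist camera.

```bash
cat >> h.py <<'E'
def q(yaw): # tool down, tool x at yaw
    c,s=np.cos(yaw),np.sin(yaw)
    return R.from_matrix(np.array([[c,s,0],[s,-c,0],[0,0,-1]])).as_quat()
def proj(m,p):
    v=R.from_quat(m["attitude"]).inv().apply(np.array(p)-m["position"]); h=m["mtx"]@[v[0],-v[1],-v[2]]; return h[:2]/h[2]
E
python3 - <<'E'
from h import *
t=camera_model("top")
c=[atz(t,p,.042) for p in ((378,131),(417,127),(431,218),(393,222))]
print("tray yaw",[np.degrees(np.arctan2(*(a-b)[[1,0]])) for a,b in ((c[0],c[3]),(c[1],c[2]))],"ctr",np.mean(c,0))
move_to([.50,-.12,.50],q(np.radians(66)))
m=camera_model("wrist"); print(observe()["clock"],observe()["joints"],m)
for n,p in dict(grip=(.545,-.141,.2),lever=(.46,-.064,.157),tray=(.579,-.142,.006)).items(): print(n,proj(m,p))
im=get_image("wrist"); cv2.imwrite("pics/w1.png",im[:,:,::-1])
for n,z in (("red_cap_grip",.2),("red_lever",.157),("red_tray",.006)):
    print(n,[(d["uv"],round(d["conf"],2),atz(m,d["uv"],z)) for d in pinpoint(n,"wrist")])
E
```

```text
tray yaw [np.float64(10.339651438459967), np.float64(9.530953360306507)] ctr [ 0.57631719 -0.1426242   0.042     ]
3.075 [-4.51818581e-01  2.70333466e-01  1.57976561e+00  2.79220831e-04
  1.29182946e+00 -3.42714983e-02] {'mtx': array([[360.53017023,   0.        , 311.27454823],
       [  0.        , 360.53017023, 199.26057197],
       [  0.        ,   0.        ,   1.        ]]), 'position': array([ 0.52859944, -0.05651363,  0.46837624]), 'attitude': array([-0.13472263,  0.02844763, -0.20537795,  0.96894811])}
grip [375.21490151 192.35712775]
lever [241.5873489  139.09075563]
tray [374.40254564 143.98215155]
red_cap_grip [([378.1, 201.4], 0.82, array([ 0.54442494, -0.14867226,  0.2       ]))]
red_lever [([243.2, 145.0], 0.77, array([ 0.45897741, -0.06907019,  0.157     ]))]
red_tray [([376.9, 141.8], 0.68, array([ 0.58291523, -0.14070456,  0.006     ]))]
```

View pics/w1.png

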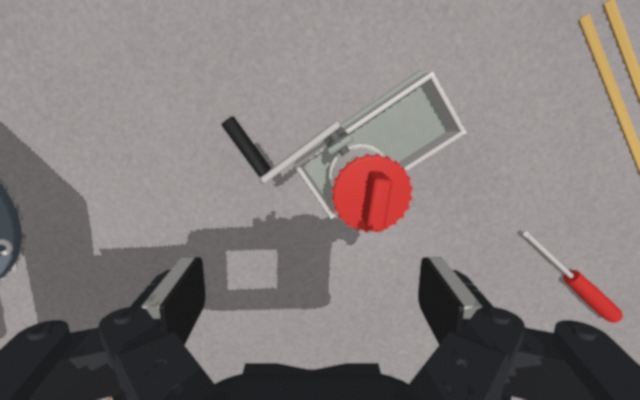

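The wrist view shows the red cap disc centred at about (372,193) with its bar near vertical in the picture. The pin runs (230,122)–(265,175), and the tray's far corners are (433,74) and (463,131). I'll fit the stand pose and zoom in on the bar.

```bash
python3 - <<'E'
from h import *
from scipy.optimize import least_squares
s,t,w=(camera_model(c) for c in("scene","top","wrist"))
L=dict(g=(-.035,0,.2),d=(-.035,0,.178),l=(-.103,.095,.157),t=(0,0,.006),pa=(-.103,.123,.157),pb=(-.103,.067,.157),c1=(.0915,.0375,.042),c2=(.0915,-.0375,.042))
O=[(s,'g',248.6,121.9),(t,'g',418.2,184.2),(w,'g',378.1,201.4),(s,'l',310,143),(t,'l',371,232.8),(w,'l',243.2,145),(s,'t',247.3,195.3),(t,'t',402.3,174.2),(w,'t',376.9,141.8),
(w,'d',372,193),(t,'d',418.5,187.5),(t,'l',374,233.5),(w,'l',246,148),(w,'c1',433,75),(w,'c2',463,131),(t,'c1',378.5,131.5),(t,'c2',416.5,127.5)]
def f(x,sc=True):
    c,n=np.cos(x[2]),np.sin(x[2])
    return np.concatenate([(proj(m,(x[0]+c*L[k][0]-n*L[k][1],x[1]+n*L[k][0]+c*L[k][1],L[k][2]))-[u,v]) for m,k,u,v in O])
r=least_squares(f,[.579,-.142,.17],loss="soft_l1"); print(r.x,np.degrees(r.x[2]))
for o,e in zip(O,r.fun.reshape(-1,2)): print(o[1:],e.round(1))
c,n=np.cos(r.x[2]),np.sin(r.x[2]); print("axis",r.x[:2]-.035*np.array([c,n]))
im=get_image("wrist")[140:250,310:430]; cv2.imwrite("pics/w1z.png",cv2.resize(im,None,fx=5,fy=5,interpolation=cv2.INTER_CUBIC)[:,:,::-1])
E
```

```text
[ 0.57837587 -0.14295478  0.18555198] 10.631345063953699
('g', 248.6, 121.9) [-0.5  1. ]
('g', 418.2, 184.2) [5.  0.3]
('g', 378.1, 201.4) [-0.3  0.8]
('l', 310, 143) [-1.  -1.9]
('l', 371, 232.8) [ 1. -0.]
('l', 243.2, 145) [ 0.3 -1.1]
('t', 247.3, 195.3) [-0.1  1.1]
('t', 402.3, 174.2) [-0.2  0.8]
('t', 376.9, 141.8) [-2.8  2.8]
('d', 372, 193) [1.1 1.8]
('d', 418.5, 187.5) [ 2.2 -2.1]
('l', 374, 233.5) [-2.  -0.7]
('l', 246, 148) [-2.5 -4.1]
('c1', 433, 75) [-1.7 -0.5]
('c2', 463, 131) [ 0.  -0.5]
('c1', 378.5, 131.5) [0.3 0.1]
('c2', 416.5, 127.5) [-0.9 -2. ]
axis [ 0.54397666 -0.14941189]
```

View pics/w1z.png

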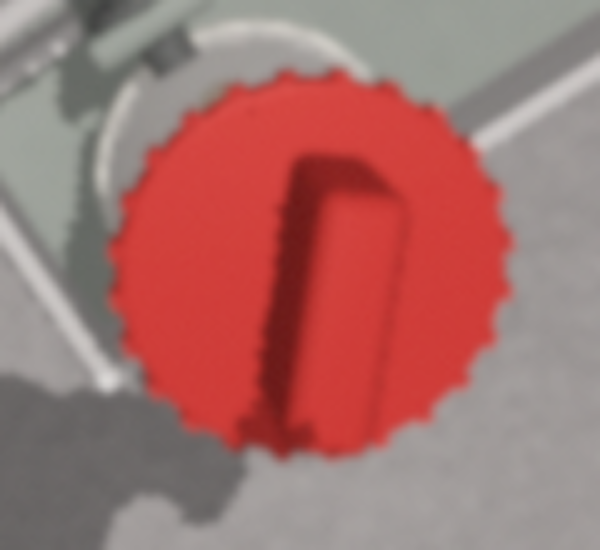

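The bar's top face runs in the full picture from (382.7,179.8) to (375.8,229.0), which gives its yaw. I'll check its length and centre, then grasp.

```bash
python3 - <<'E'
from h import *
w=camera_model("wrist")
a,b=atz(w,(382.7,179.8),.211),atz(w,(375.8,229),.211)
print(a,b,np.linalg.norm(a-b),(a+b)/2); d=a-b; yaw=np.arctan2(d[1],d[0]); print(np.degrees(yaw))
c1,c2=[(atz(w,p,.211)-atz(w,r_,.211)) for p,r_ in (((374.4,179),(391,180.6)),((367.6,228),(384,230)))]; print(np.linalg.norm(c1),np.linalg.norm(c2))
for y in (yaw,yaw+1.4):
  print(np.degrees(y),solve_ik([.544,-.149,.36],q(y)))
E
```

```text
[ 0.55273734 -0.13127488  0.211     ] [ 0.53429353 -0.16496855  0.211     ] 0.038411420290139504 [ 0.54351544 -0.14812172  0.211     ]
61.30384644467786
0.01225877417447282 0.012647488984665894
61.30384644467786 [-4.65429288e-01  5.02762060e-01  1.63321229e+00 -4.44089210e-16
  1.00561831e+00  3.54130740e-02]
141.51793776299309 [-4.65429288e-01  5.02762060e-01  1.63321229e+00 -4.44089210e-16
  1.00561831e+00 -1.36458693e+00]
```

```bash
cat >> h.py <<'E'
AX=np.array([.5438,-.149]); Y0=np.radians(61.3)
SX=.1856; ex=np.array([np.cos(SX),np.sin(SX)]); ey=np.array([-ex[1],ex[0]])
def cap(a,dz=0,off=0.0): return [*AX,.357+dz+20e-3*a/1.4],q(Y0+a+off)
def st(): 
    o=observe(); print(round(o["clock"],2),o["ee_pos"].round(4),"F",o["force"].round(1),"T",o["torque"].round(2),"op",round(o["opening"],4),round(float(o["grip_force"]),1))
E
python3 - <<'E'
from h import *
move_to(*cap(0,.07)); gripper_to(.05,30)
print(move_linear(cap(0)[0],speed=.1,max_force=8)); st()
gripper_to(0.0,30); st()
for a in (.35,.7,1.05,1.37): move_to(*cap(a)); st()
im=get_image("scene"); cv2.imwrite("pics/s2.png",cv2.resize(im[60:260,150:420],None,fx=2.5,fy=2.5)[:,:,::-1])
E
```

```text
False
5.07 [ 0.5441 -0.1491  0.3574] F [ 0.6 -0.2  0.2] T [-0.01  0.06 -0.02] op 0.0503 0.0
5.47 [ 0.5436 -0.1488  0.3577] F [-1.3  1.2  5.4] T [ 0.2   0.41 -0.09] op 0.0133 33.4
5.9 [ 0.5437 -0.1488  0.3626] F [-2.3  1.6  7.3] T [ 0.36  0.53 -0.04] op 0.0132 33.4
6.33 [ 0.5438 -0.1487  0.3676] F [-2.5  1.9  7.7] T [ 0.37  0.49 -0.03] op 0.0132 33.4
6.75 [ 0.5438 -0.1487  0.3726] F [-0.7  1.6  6.6] T [ 0.41  0.37 -0.04] op 0.0137 33.4
7.16 [ 0.5439 -0.1486  0.3772] F [-0.9  2.9  6.7] T [ 0.55  0.34 -0.05] op 0.0137 33.4
```

View pics/s2.png

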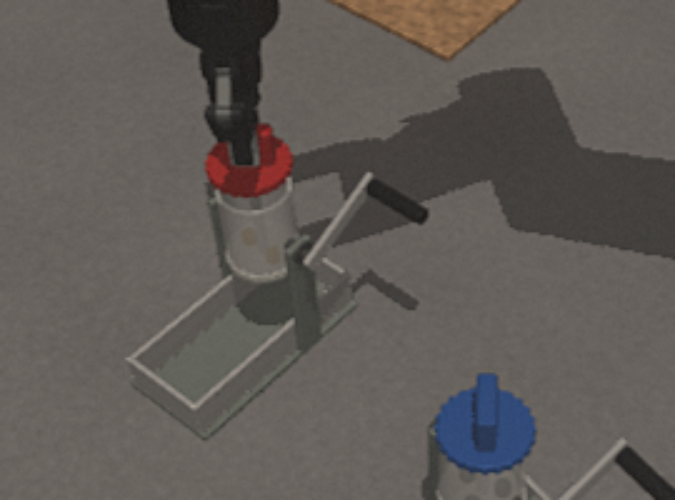

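The cap is up with a gap all round and the canister is upright, with the spacers visible inside. Next: release, grip the pin and tip.

```bash
cat >> h.py <<'E'
TH=np.arctan2(32,-68)
def pin(a,dz=0,lat=.103):
    p=AX+ex*.07515*np.cos(TH-a)+ey*lat
    return [*p,.125+.07515*np.sin(TH-a)+.155+dz],q(SX+np.pi/2)
E
python3 - <<'E'
from h import *
gripper_to(.05); st()
move_linear([*AX,.45],speed=.2)
move_to(*pin(0,.08)); print(move_linear(pin(0)[0],speed=.1,max_force=8)); st()
gripper_to(0,40); st()
for a in np.linspace(0,2.28,16)[1:]:
    move_to(*pin(a))
    if observe()["force"].__abs__().max()>25: st()
st(); wait(.7)
im=get_image("scene"); cv2.imwrite("pics/s3.png",cv2.resize(im[60:260,150:420],None,fx=2.5,fy=2.5)[:,:,::-1])
for n in("spacer1_center","red_tray"): 
  for c in("scene","top"):
    if n=="spacer1_center": get_image(c)
    print(n,c,[(d["uv"],round(d["conf"],2),atz(camera_model(c),d["uv"],.012).round(3)) for d in pinpoint(n,c)])
st()
E
```

```text
7.65 [ 0.5438 -0.1491  0.3763] F [ 0.3 -0.7 -0.1] T [ 0.   -0.    0.02] op 0.0499 0.0
False
9.88 [ 0.4583 -0.0605  0.3124] F [-0.5  0.4 -0. ] T [ 0.03 -0.02 -0.  ] op 0.05 0.0
10.31 [ 0.4581 -0.0603  0.3124] F [0.2 0.6 2.2] T [ 0.01 -0.06 -0.05] op 0.0124 39.0
14.06 [ 0.5918 -0.0353  0.3101] F [ 0.1 -5.2 -1.3] T [-0.76  0.01 -0.11] op 0.0127 43.0
spacer1_center scene []
spacer1_center top []
red_tray scene [([245.6, 196.3], 0.58, array([ 0.583, -0.141,  0.012]))]
red_tray top [([401.6, 174.1], 0.96, array([ 0.58 , -0.141,  0.012]))]
15.11 [ 0.5917 -0.0353  0.3104] F [ 0.1 -5.3 -3.7] T [-0.78 -0.05 -0.15] op 0.0123 43.0
```

View pics/s3.png

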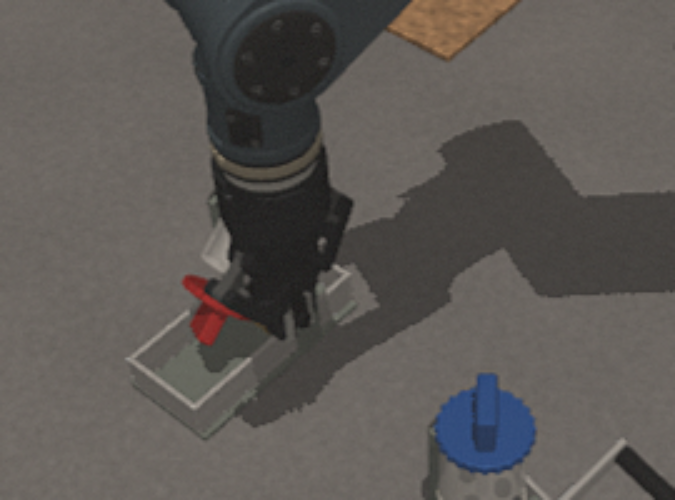

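The canister is tipped right over, but the arm hides the spacers. I'll let go, lift clear and look.

```bash
python3 - <<'E'
from h import *
gripper_to(.05)
p=np.array(pin(2.28)[0]); move_linear(p+[0,0,.12],speed=.2)
move_to([.45,0.02,.47],q(SX+np.pi/2)); st()
ims=[]
for c in("scene","top","wrist"):
    ims.append(get_image(c)); m=camera_model(c)
    print(c,[(d["uv"],round(d["conf"],2),(np.array([ex,ey])@(atz(m,d["uv"],.012)[:2]-AX-.035*ex)).round(3)) for d in pinpoint("spacer1_center",c)])
a=cv2.resize(ims[0][120:250,180:340],(480,390)); b=cv2.resize(ims[1][110:240,350:470],(320,347)); b=cv2.copyMakeBorder(b,0,43,0,0,0)
cv2.imwrite("pics/s4.png",np.hstack([a,b])[:,:,::-1]); cv2.imwrite("pics/w4.png",ims[2][:,:,::-1])
E
```

```text
16.98 [0.4506 0.0198 0.4696] F [-0.3  0.  -0.4] T [ 0.01 -0.06  0.04] op 0.05 0.0
scene [([260.6, 189.6], 0.54, array([-0.029,  0.013]))]
top []
wrist []
```

View pics/s4.png

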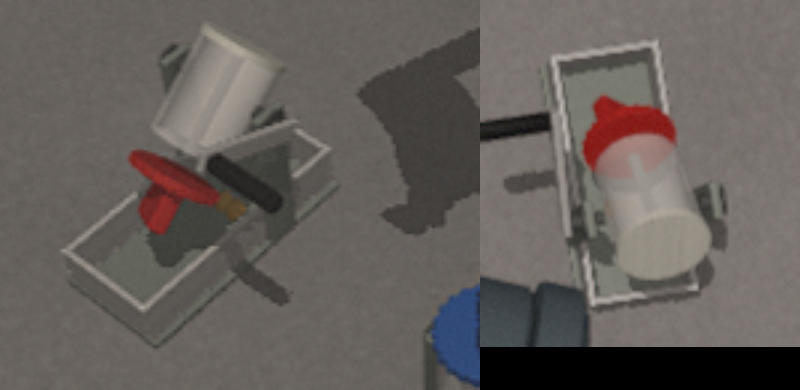

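View pics/w4.png

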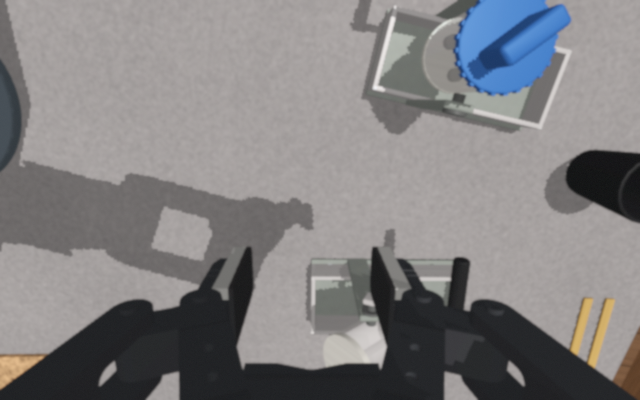

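The canister looks empty, and one spacer shows in the scene view at about (258,190), which projects into the tray. I'll check for the other one with an oblique wrist view from the free right side.

```bash
python3 - <<'E'
from h import *
o=observe(); m=camera_model("wrist")
Rt=R.from_quat(o["eef_rot"]); Rc=Rt.inv()*R.from_quat(m["attitude"]); pc=Rt.inv().apply(np.array(m["position"])-o["ee_pos"])
print("cam in tool",pc.round(3),Rc.as_matrix().round(2).tolist())
tgt=np.array([*(AX+.045*ex),.03]); best=[]
for az in np.radians(range(-150,-30,15)):
  for el in np.radians((45,52,60)):
    for D in(.32,.38):
      dirn=np.array([*(ex*np.cos(az)+ey*np.sin(az))*np.cos(el),np.sin(el)])
      for roll in np.radians(range(0,360,30)):
        z=dirn; x=np.cross([0,0,1],z); x/=np.linalg.norm(x); y=np.cross(z,x)
        Rw=R.from_matrix(np.c_[x,y,z])*R.from_euler("z",roll); Rtool=Rw*Rc.inv(); p=tgt+D*dirn-Rtool.apply(pc)
        tip=p+Rtool.apply([0,0,.173])
        if tip[2]<.13 or p[2]<.25: continue
        j=solve_ik(p,Rtool.as_quat())
        if j is not None: best.append((np.abs(np.array(j)-o["joints"]).max(),np.degrees(az),np.degrees(el),D,np.degrees(roll),p.round(3),tip.round(3),np.round(j,2),Rtool.as_quat().round(4)))
best.sort(key=lambda b:b[0]); print(len(best))
for b in best[:40:3]: print(*b)
E
```

```text
cam in tool [0.069 0.    0.032] [[-0.0, 0.96, 0.27], [1.0, 0.0, -0.0], [-0.0, 0.27, -0.96]]
461
0.6166892449710424 -59.99999999999999 59.99999999999999 0.32 270.0 [ 0.639 -0.315  0.317] [ 0.621 -0.221  0.173] [-0.68  0.82  1.15  0.37  1.64  0.2 ] [-0.9095 -0.2987 -0.0359  0.2868]
0.6391778957814389 -75.0 59.99999999999999 0.32 300.0 [ 0.615 -0.347  0.299] [ 0.607 -0.236  0.166] [-0.75  0.85  1.17  0.46  1.67 -0.17] [-0.8447 -0.4108 -0.1276  0.3185]
0.654100205621545 -90.0 59.99999999999999 0.38 330.0 [ 0.598 -0.395  0.337] [ 0.599 -0.274  0.213] [-0.82  0.83  1.11  0.51  1.79 -0.49] [-0.7656 -0.5207 -0.2157  0.3101]
0.6735592550542122 -105.00000000000001 59.99999999999999 0.32 330.0 [ 0.534 -0.359  0.285] [ 0.566 -0.242  0.161] [-0.88  0.78  1.41  0.62  1.48 -0.47] [-0.8271 -0.4163 -0.2543  0.2793]
0.7039453297225842 -105.00000000000001 59.99999999999999 0.38 330.0 [ 0.531 -0.389  0.337] [ 0.564 -0.272  0.213] [-0.91  0.73  1.33  0.6   1.6  -0.42] [-0.8271 -0.4163 -0.2543  0.2793]
0.7101570587910995 -75.0 59.99999999999999 0.38 300.0 [ 0.628 -0.374  0.351] [ 0.62  -0.263  0.218] [-0.
[... 758 characters left out ...]
077 -45.0 59.99999999999999 0.32 270.0 [ 0.683 -0.296  0.317] [ 0.64  -0.21   0.173] [-0.6   0.88  1.01  0.28  1.77  0.05] [-0.8627 -0.4149  0.0018  0.289 ]
0.7622163582066628 -59.99999999999999 52.0 0.32 270.0 [ 0.664 -0.344  0.291] [ 0.633 -0.235  0.16 ] [-0.69  0.93  1.    0.39  1.81  0.25] [-0.8937 -0.2831 -0.0103  0.3478]
0.7684869129366427 -135.0 59.99999999999999 0.38 29.999999999999996 [ 0.476 -0.37   0.337] [ 0.524 -0.258  0.213] [-0.97  0.66  1.51  0.63  1.48 -1.16] [ 0.6669  0.6424  0.3476 -0.1475]
0.7786834554600175 -119.99999999999999 59.99999999999999 0.32 300.0 [ 0.461 -0.306  0.299] [ 0.534 -0.222  0.166] [-0.93  0.62  1.74  0.78  1.11  0.04] [-0.9376 -0.0563 -0.2397  0.2454]
```

```bash
python3 - <<'E'
from h import *
move_to([.56,-.33,.45],q(SX+np.pi/2))
qq=np.array([-0.923,-0.164,-0.0556,0.3435]); move_to([.609,-.357,.291],qq/np.linalg.norm(qq)); st()
m=camera_model("wrist"); im=get_image("wrist"); cv2.imwrite("pics/w5.png",im[:,:,::-1])
print([(d["uv"],round(d["conf"],2),(np.array([ex,ey])@(atz(m,d["uv"],.012)[:2]-AX-.035*ex)).round(3)) for d in pinpoint("spacer1_center","wrist")])
E
```

```text
19.8 [ 0.6094 -0.3562  0.292 ] F [ 0.8  1.2 -0.2] T [-0.33  0.01  0.04] op 0.0499 0.0
[([309.5, 232.0], 0.43, array([-0.023,  0.007]))]
```

View pics/w5.png

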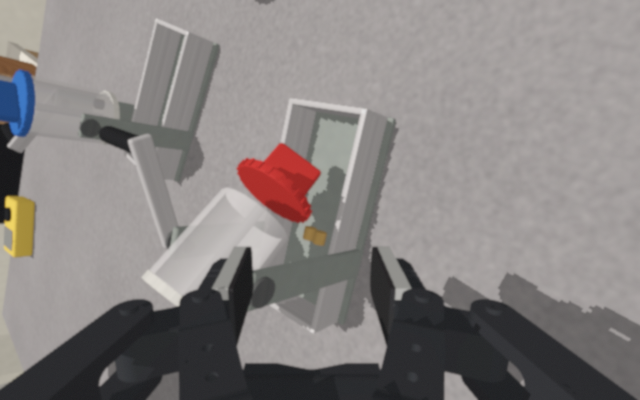

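```bash
python3 - <<'E'
import cv2
im=cv2.imread("pics/w5.png")[205:265,270:350]; cv2.imwrite("pics/w5z.png",cv2.resize(im,None,fx=7,fy=7,interpolation=cv2.INTER_CUBIC))
E
```

```text
(no output)
```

View pics/w5z.png

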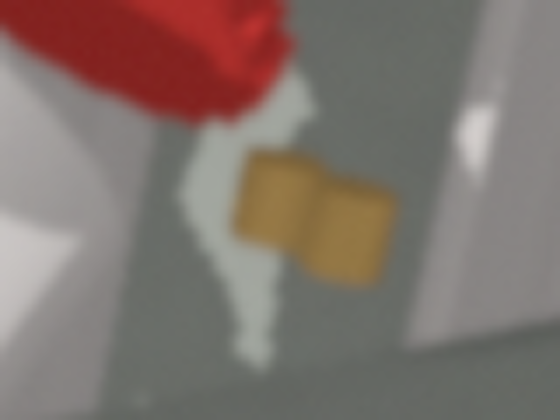

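Both spacers lie side by side on the tray floor, at about (309,234) and (320,237), and the canister is empty. Next: swing it back and screw the cap down.

```bash
python3 - <<'E'
from h import *
move_to([.56,-.33,.45],q(SX+np.pi/2)); move_to(*pin(2.28,.12))
print(move_linear(pin(2.28)[0],speed=.12,max_force=8)); gripper_to(0,40); st()
for a in np.linspace(2.28,-.01,16)[1:]:
    move_to(*pin(a))
    if np.abs(observe()["force"]).max()>25: st()
st(); gripper_to(.05); move_linear(np.array(pin(0)[0])+[0,0,.14],speed=.2); st()
move_to(*cap(1.37,.07)); print(move_linear(cap(1.37)[0],speed=.1,max_force=8)); st()
gripper_to(0,30); st()
for a in (1.05,.7,.35,0,-.03):
    move_to(*cap(a) if a>=0 else (cap(0)[0],cap(a)[1])); st()
gripper_to(.05); move_linear([*AX,.45],speed=.2); move_to([.42,.02,.47],q(SX+np.pi/2)); st()
ims=[get_image("scene"),get_image("top")]
a=cv2.resize(ims[0][90:240,180:340],(480,450)); b=cv2.resize(ims[1][110:250,350:470],(320,373)); b=cv2.copyMakeBorder(b,0,77,0,0,0)
cv2.imwrite("pics/s6.png",np.hstack([a,b])[:,:,::-1])
E
```

```text
False
23.75 [ 0.592  -0.0352  0.3109] F [-1.1 -1.5  0.9] T [-0.1   0.16 -0.01] op 0.0125 38.9
27.5 [ 0.4582 -0.0605  0.3115] F [1.6 0.4 1.3] T [ 0.01 -0.56 -0.1 ] op 0.0125 44.2
28.8 [ 0.4574 -0.0601  0.4512] F [0.4 0.4 0.1] T [0.01 0.05 0.01] op 0.0501 0.0
False
30.42 [ 0.544  -0.149   0.3772] F [ 0.1  0.  -0.3] T [ 0.   -0.   -0.01] op 0.0499 0.0
30.82 [ 0.5439 -0.149   0.3772] F [-0.4  0.7  4.3] T [ 0.02  0.1  -0.07] op 0.0135 34.3
31.23 [ 0.5438 -0.1492  0.3726] F [-0.9 -0.1  4.3] T [-0.1   0.27 -0.1 ] op 0.0137 34.6
31.66 [ 0.5436 -0.1493  0.3676] F [-1.7 -0.8  6.8] T [-0.22  0.4  -0.16] op 0.0133 34.8
32.08 [ 0.5434 -0.1493  0.3625] F [-2.7 -1.9  4.8] T [-0.26  0.64 -0.13] op 0.0135 34.9
32.51 [ 0.5432 -0.1492  0.3575] F [-2.9 -0.7  7.5] T [-0.24  0.69 -0.16] op 0.0134 34.8
32.76 [ 0.5432 -0.1492  0.3575] F [-3.2 -0.9  6.6] T [-0.25  0.74  0.13] op 0.0131 34.7
34.67 [0.4209 0.0195 0.4697] F [ 0.5  0.5 -0.1] T [-0.    0.03 -0.02] op 0.0499 0.0
```

View pics/s6.png

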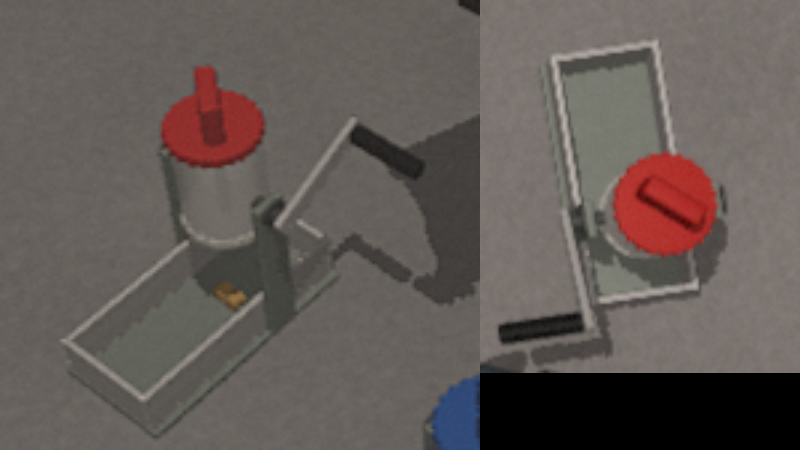

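The pictures show the cap seated, with its bar at the original angle and a torque reversal at the stop. The canister is upright and both spacers are in the tray.

```bash
python3 -c "
from plant import *
print(hand_in())"
```

```text
the job is handed in; nothing more can be done
None
```

The job is handed in at about 35 s of the 72 s allowed: the last pictures show both spacers in the red stand's tray, the canister upright, the red cap screwed down and the robot clear; the interface returned no verdict.

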